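# Check a vortex mixer's cup head with a conical tube

## Task

The vortex mixer's cup head has just been refitted and the mixer is switched off: take the capped conical tube from the rack, seat its tip in the cup and press it down gently, by feel, until the touch switch has closed (about 8 N) without forcing it hard onto its stop. Keeping it pressed down, rock the head well over (some 15 mm) to the mixer's left and then to its right to see that it swings free. Then put the tube back upright, right down in the rack hole it came from, let go, and leave everything else as it stands.

Things in the scene. Friction and masses are not known exactly. Their poses are not given: they have to be found in the camera images.
- tube_mid (a point): The capped 50 ml conical tube, the only one of the three in the rack with a screw cap: upright, 118 mm long over the cap, 45 to 95 g. Point on its axis half-way up, 59 mm above the tip; z points up along it to the cap. Grip it by the ribbed white cap, 34 mm across and 14 mm tall, whose centre is 52 mm above this point. Body 29.4 mm across.
- tube_tip (a point): Centre of the same tube's tip; same axes. Its lowest 14 mm taper (35 degrees to the axis) to a flat tip 10 mm across. In the rack the tip stands on the base plate, 12 mm over the bench.
- tube: The same capped tube; origin at its tip, z up along its axis.
- rack: Grey rack, fixed, 66 mm (x) by 194 mm (y), 72 mm tall; origin under its centre on the bench. Three 33 mm holes along its y at -62, 0, +62 mm in the top plate (66 to 72 mm up), solid base 12 mm thick. The capped tube is in any of them and stands 58 mm proud, open tubes (44 mm proud) in the others. Along the rack's x both fingers have free room beside a tube.
- mixer: Vortex mixer, off, fixed; origin under its centre on the bench, x to its back, y to its left (as seen facing the knob and switch on its -x front), z up. Housing 164 x 136 mm, 102 mm tall, then bellows and the black rubber cup head, 53 mm across, which sits on a sprung touch switch: gives at 5 N, switch closed 2 mm down at 8 N, hard stop 3.5 mm down at about 11 N; over 20 N harms it.
- mixer_axis (a point): Fixed point on the motor axis, 158 mm over the bench. The head's cup, a cone matching the tube (35 degrees, mouth 36 mm across, 18.6 mm deep to 10 mm across), stands 3 mm off this axis in an unknown direction (eccentric drive), its mouth an unknown 0 to 12 mm below this point (clamped anywhere on its shaft); a seated, unpressed tube has its tip 19 to 31 mm below it. Find it by feel.
- rock (a joint): Sideways lean of the cup head about a pivot 68 to 80 mm below mixer_axis, rad: 0 upright, positive to the mixer's left (its +y), negative to its right; springs back (1.5 N m/rad), stops at 0.26 either way. Well over is 0.10 or more; 0.15 takes some 15 mm of sideways motion of the held cap. It leans front to back just as freely.
- open_a_mid (a point): One of the two open tubes in the rack, without cap: 29.4 mm across, 104 mm long, 15 g; this point is half-way up its axis. Leave it.
- open_b_mid (a point): The other of the two open tubes in the rack, without cap: 29.4 mm across, 104 mm long, 15 g; this point is half-way up its axis. Leave it.
- pot1: Whitish sample pot with a red lid, 49 mm across, 70 mm tall, loose on the bench; origin under its centre. Leave it.
- pot2: Whitish sample pot with a red lid, 49 mm across, 70 mm tall, loose on the bench; origin under its centre. Leave it.
- pot3: Whitish sample pot with a red lid, 49 mm across, 70 mm tall, loose on the bench; origin under its centre. Leave it.
- potlid: A red pot lid lying on the bench, 49 mm across, 11 mm tall; origin under its centre. Leave it.
- flask: Glass conical flask, 85 mm across the foot, 114 mm tall, loose; origin under its centre. Leave it.
- reagent: Amber reagent bottle, 64 mm across, 160 mm tall, loose; origin under its centre. Leave it.

How it is judged (in metres and radians):
On the way, in this order (a step that is already met when the one before it is completed fails the run):
1. tube lifted well out of the rack (height (world z) of tube_tip above 0.1 m), for 0.1 s.
2. tube's tip seated deep in the cup and pressed down with at least 7 N (touch switch closed), the head still near upright (within 0.09 rad of the middle) (horizontal distance between tube_tip and mixer_axis below 0.012 m and z of tube_tip in the frame of mixer below 0.142 m and contact force between tube and mixer above 7 N and angle between tube_mid's own z axis and vertical below 0.5 rad and value of joint rock between -0.09 and 0.09 rad), for 0.3 s.
3. still pressed with at least 7 N, head rocked at least 0.10 rad to the mixer's left (contact force between tube and mixer above 7 N and z of tube_tip in the frame of mixer below 0.15 m and angle between tube_mid's own z axis and vertical below 0.5 rad and value of joint rock above 0.1 rad), for 0.1 s.
4. still pressed with at least 7 N, head rocked at least 0.10 rad to the mixer's right (contact force between tube and mixer above 7 N and z of tube_tip in the frame of mixer below 0.15 m and angle between tube_mid's own z axis and vertical below 0.5 rad and value of joint rock below -0.1 rad), for 0.1 s.
At the end, for the whole second after the job is handed in: The capped tube stands in the hole it came from, its middle within 8 mm of where it started, upright within 0.1 rad, at rest; the mixer's head, left alone, stands upright again (rock within 0.05 rad) (distance of tube_mid from where it was at the start of the episode below 0.008 m and angle between tube_mid's own z axis and vertical below 0.1 rad and linear speed of tube below 0.02 m/s and value of joint rock between -0.05 and 0.05 rad); the robot touches nothing.
It fails at once if the tube pressed on the mixer with more than 20 N (contact force between tube and mixer above 20 N).
It fails at once if one of the two open tubes lifted, shifted more than 15 mm or tipped (distance of any of open_a_mid, open_b_mid from where it was at the start of the episode above 0.015 m).
It fails at once if a pot, the loose lid, the flask or the reagent bottle shifted more than 15 mm (distance of any of pot1, pot2, pot3, potlid, flask, reagent from where it was at the start of the episode above 0.015 m).
It also fails if it takes over 72 s, if anything falls off the work surface, if the arm or the gripper's body presses on something with over 40 N, if the wrist force passes 120 N, or if a joint passes its speed limit or range.

## Robot

A 6-joint arm with a two-finger parallel gripper is mounted at the origin on the work surface. World frame = base frame: x ahead of the robot, y to its left, z up, the work surface at z = 0. Lengths are in m, angles in degrees, forces in N, time in s.
With the tool pointing down it reaches from about 0.25 to 0.725 m from the base axis. Payload 9.7 kg.
Tool frame: the origin (TCP) lies midway between the tips of the shut fingers; the grasp point (between the pads) lies 19 mm behind it (bot.hold_point_z is the distance from the TCP to the grasp point, in m); z points along the fingers, y is the line along which they close (so a half turn about z gives the same grasp; the last joint's range is limited). The gripper opens to 85 mm and grips with 20 to 120 N. Pads are 22 mm wide; open, the fingers measure 114 mm over their backs; the gripper's body (76 mm by 85 mm) begins 54 mm behind the grasp point. The pads swing forward as they close: fully open they stand 13 mm farther back than shut.
Start: joints at [-73.339, 4.979, 10.078, 95.1, 0, 90], TCP at [0.158, -0.527, 0.231] pointing down, gripper open.
Joint ranges: [-179.16, 179.16], [-48.56, 103.87], [-65.8, 70.77], [-126.05, 130.52], [-82.76, 87.17], [-180, 180]. Speed limits (degrees/s): [127.2, 127.2, 147.25, 180, 180, 180].

## Interface

Orientations are given as [roll, pitch, yaw] about the fixed x, y, z axes, in that order (R = Rz(yaw) Ry(pitch) Rx(roll)).
In Python, from workcell import bot gives the robot as it stands.
- The arm moves only by the tool play_rows, never from a script. Its argument "steps" is a list that holds one entry, the list of rows, each a list of 4 numbers: the shift along the tool's x, y, z in m, then the turn about the tool's z in rad. In form: [[[tx, ty, tz, yaw], ...]]. A call has exactly 5 rows; each row shifts and turns the commanded pose from where the row before left it, along the tool's axes as they then stand; what a row does not reach is not made up. A row lasts 1/12 s, in which the tool goes at most 41.7 mm and 7.16 degrees, less where a joint would pass 70% of its speed; a pose out of reach is approached as far as the arm can. A call is refused whole if a number of a shift passes 0.0417 or a number of a turn 0.125, either way. A call with a gripper value outside its range is refused whole. "gripper" is the finger opening in m, from 0 to 0.0854, set as the call begins (left out, the last holds). The fingers move at their own pace and stop on an object; "squeeze" is the grip in N (left out, the last holds). Time passes only in rows, so rows that do not move let the fingers close, or fill a call up. It gives the time, the measured TCP pose, the force, the opening and the grip force at its end, in the units of the state.
- bot.get_obs(): the state, without advancing time (a new reading comes with each control period).
- bot.camera(name): name is "side" or "top"; returns a dict with "img" (400x640x3 uint8, blue, green, red), "vfov" (degrees; the focal length in pixels is half the picture's height over the tangent of half this angle, whatever the lens; pixels are square), "cx", "cy" (the principal point, pixels), "xyz" and "attitude" of the camera in the world. Camera axes: x right, y down, z forward; pixel columns grow to the right and rows downward; lengths in m; the calibration is good to about 2 mm. A picture is of the moment at which its call begins. There is no depth.
- bot.job_done(): hands the job in; it is judged then, once.
The state is a dict: "time": time; "q": joint angles; "qd": joint speeds; "joint_efforts": joint torques, N m; "ee_pos": TCP position; "tcp_rot": TCP orientation; "wrist_force": force on the tool from outside, world axes, zero at the start; "torque": the same for the moment, N m; "opening": finger opening in m; "grasp_force": force on a finger pad.
Only numpy, scipy, OpenCV 4.12 (cv2) and the standard library are available. Lean on these libraries where they do the work, as an engineer would, in place of code of your own. Each camera call takes 0.05 s, during which the arm holds its last target. There are 200 camera calls.

## Working session

There is one attempt and no reset: what is moved stays moved. The work goes in short steps, Python scripts to look and compute and a tool call to move; the robot and the scene stay as the last step left them, time stands still between calls to the robot, and variables do not carry over. Pictures are saved under pics/ and viewed, at most 10 in all, crops included, and the job is handed in when it is done.

Besides the shell and the picture viewer there is one more tool, called after "Call:" as name(argument=value, ...) on one line, values as JSON. play_rows: Moves the arm, as the interface text tells. Its arguments: {"type":"object","properties":{"steps":{"type":"array","items":{"type":"array","items":{"type":"array","items":{"type":"number"}}}},"gripper":{"type":"number"},"squeeze":{"type":"number"}},"required":["steps"]}

```bash
ls; mkdir -p pics
python3 - <<'E'
from workcell import bot
import cv2
for n in("side","top"):
    c=bot.camera(n); cv2.imwrite(f"pics/{n}0.png",c["img"]); print(n,{k:c[k] for k in c if k!="img"})
o=bot.get_obs(); print(o, bot.hold_point_z)
E
```

```text
pics
side {'vfov': 44.020430868713916, 'cx': 320.6425986043187, 'cy': 199.20972006876383, 'xyz': array([ 0.11403715, -0.99240453,  0.89059237]), 'attitude': array([-125.4107797 ,   -0.39509281,  -25.29423301])}
top {'vfov': 51.72242336287925, 'cx': 320.81929627552853, 'cy': 196.70942539946677, 'xyz': array([0.45845765, 0.0096416 , 1.36427882]), 'attitude': array([-173.17818907,   -0.81578217,  -90.69116932])}
{'time': 0.1, 'q': array([-7.33381386e+01,  5.00705270e+00,  1.00412313e+01,  9.50990051e+01,
       -4.08517445e-05,  8.99996520e+01]), 'qd': array([-0.09107974, -0.05973444, -0.00995   , -0.00261056,  0.01362203,
        0.03454278]), 'joint_efforts': array([-1.62927990e-03, -5.21561480e+01,  4.65653837e+01,  1.61341229e-02,
       -6.37577705e-05, -4.32842421e-05]), 'ee_pos': array([ 0.15764317, -0.52672634,  0.2306826 ]), 'tcp_rot': array([-1.79935174e+02,  4.04579836e-05,  1.66622094e+01]), 'wrist_force': array([ 0.14738283, -0.11910677, -0.00615505]), 'torque': array([-0.00594393, -0.00738981,  0.03336032]), 'grasp_force': 0.0, 'opening': 0.08508856608661121} 0.0187
```

View pics/side0.png

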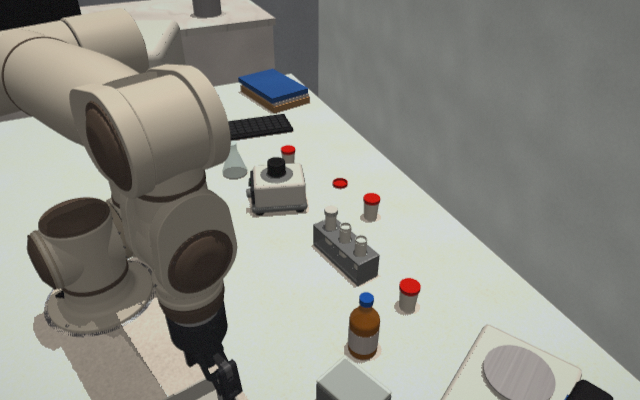

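View pics/top0.png

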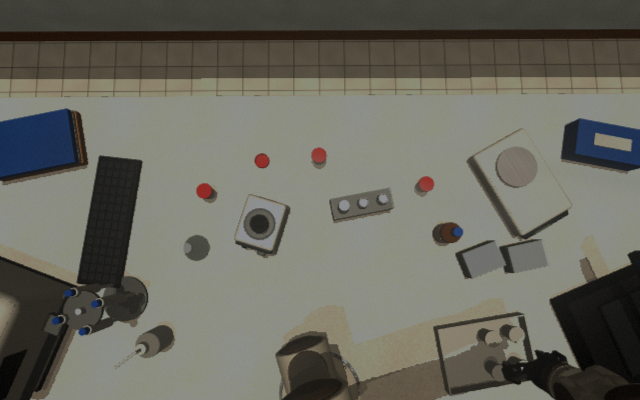

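The top view shows the mixer near (262,223) and the rack from about (332,210) to (392,200). The capped tube is probably the leftmost, at (344,206). I'll enlarge both views to check.

Run:
```python
import cv2,numpy as np
t=cv2.imread("pics/top0.png")[175:265,225:405]; s=cv2.imread("pics/side0.png")[140:290,235:395]
cv2.imwrite("pics/topc.png",cv2.resize(t,(720,360),interpolation=cv2.INTER_CUBIC))
cv2.imwrite("pics/sidec.png",cv2.resize(s,(640,600),interpolation=cv2.INTER_CUBIC))
```

```text
(no output)
```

View pics/topc.png

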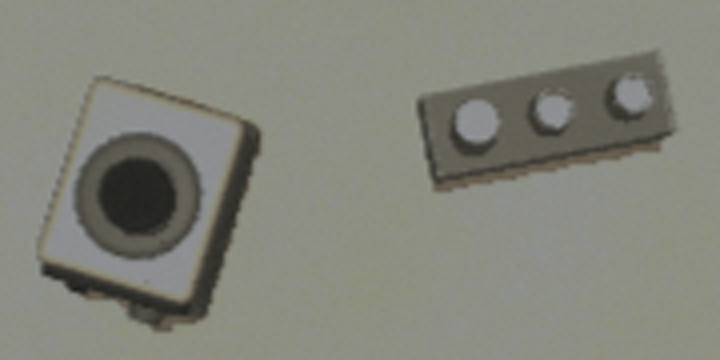

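View pics/sidec.png

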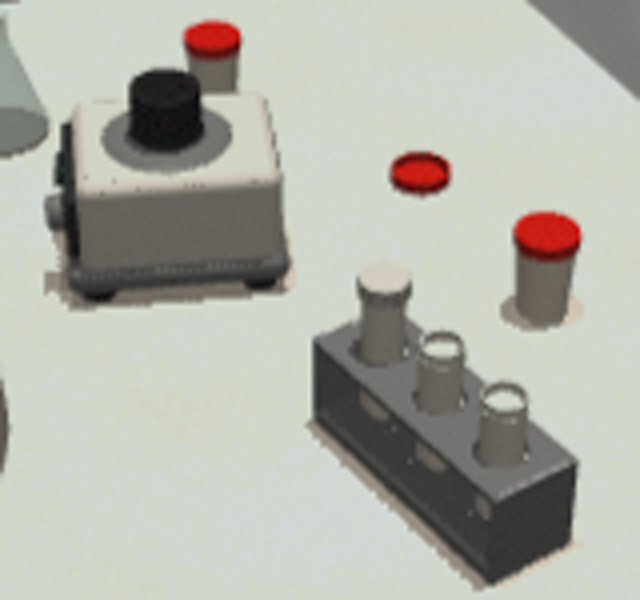

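The capped tube is in the left-hand hole. Top crop: cap top at (476,121), head at (138,195), and the knob at the bottom marks the mixer's front. Side crop: cap top centre at (384,279), head top at about (165,86).

```bash
cat > h.py <<'E'
import numpy as np
from scipy.spatial.transform import Rotation as R
CAM={'side':(44.020430868713916,320.6425986,199.20972,[0.11403715,-0.99240453,0.89059237],[-125.4107797,-0.39509281,-25.29423301]),
'top':(51.72242336,320.819296,196.709425,[0.45845765,0.0096416,1.36427882],[-173.17818907,-0.81578217,-90.69116932])}
def ray(n,u,v):
    f,cx,cy,p,a=CAM[n]; f=200/np.tan(np.radians(f/2))
    return np.array(p),R.from_euler('xyz',a,degrees=True).apply([(u-cx)/f,(v-cy)/f,1])
def at(n,u,v,z):
    p,d=ray(n,u,v); return p+d*(z-p[2])/d[2]
def tc(u,v): return (u+.5)/4-.5+225,(v+.5)/4-.5+175
def sc(u,v): return (u+.5)/4-.5+235,(v+.5)/4-.5+140
E
python3 - <<'E'
from h import *
np.set_printoptions(precision=4,suppress=True)
print('cap',at('top',*tc(476,121),.130),at('side',*sc(384,279),.130))
print('opens',at('top',*tc(552,112),.116),at('top',*tc(633,96),.116),at('side',*sc(443,346),.116),at('side',*sc(505,394),.116))
c=[at('top',*tc(*p),.072) for p in((419,100),(657,52),(675,130),(435,180))]
print('rack',np.array(c),np.mean(c,0)); print([np.linalg.norm(c[i]-c[i-1]) for i in range(4)])
d=c[0]-c[1]+c[3]-c[2]; print('yaw rack y',np.degrees(np.arctan2(d[1],d[0]))-90)
c=[at('top',*tc(*p),.102) for p in((98,78),(258,122),(190,304),(40,262))]
print('mixer',np.array(c),np.mean(c,0)); print([np.linalg.norm(c[i]-c[i-1]) for i in range(4)])
d=c[0]-c[3]+c[1]-c[2]; print('yaw mixer x',np.degrees(np.arctan2(d[1],d[0])))
d=c[0]-c[1]+c[3]-c[2]; print('yaw mixer x',np.degrees(np.arctan2(d[1],d[0]))-90)
for z in(.146,.152,.158): print('head',z,at('top',*tc(138,195),z),at('side',*sc(165,86),z))
print('bellows', at('top',*tc(138.5,195),.105))
print('pots',at('top',319,154,.07),at('top',262,160,.011),at('top',204,190,.07),at('top',426,183,.07))
E
```

```text
cap [ 0.5805 -0.078   0.13  ] [ 0.5799 -0.079   0.13  ]
opens [ 0.5881 -0.1371  0.116 ] [ 0.5997 -0.1993  0.116 ] [ 0.591  -0.1411  0.116 ] [ 0.6035 -0.1985  0.116 ]
rack [[ 0.6033 -0.0375  0.072 ]
 [ 0.6396 -0.2268  0.072 ]
 [ 0.5774 -0.239   0.072 ]
 [ 0.5401 -0.0491  0.072 ]] [ 0.5901 -0.1381  0.072 ]
[np.float64(0.06428471744405848), np.float64(0.1927219820411603), np.float64(0.0634102312171757), np.float64(0.1935294592583299)]
yaw rack y 10.988659297894529
mixer [[0.6195 0.2103 0.102 ]
 [0.5842 0.0875 0.102 ]
 [0.4463 0.1393 0.102 ]
 [0.4793 0.253  0.102 ]] [0.5323 0.1725 0.102 ]
[np.float64(0.14659637807516254), np.float64(0.12778980501871748), np.float64(0.14734383225612271), np.float64(0.11834692719424371)]
yaw mixer x -18.770836982451222
yaw mixer x -16.107884754060905
head 0.146 [0.5268 0.1732 0.146 ] [0.5296 0.1797 0.146 ]
head 0.152 [0.5265 0.1724 0.152 ] [0.5262 0.1703 0.152 ]
head 0.158 [0.5261 0.1716 0.158 ] [0.5229 0.1608 0.158 ]
bellows [0.5291 0.1783 0.105 ]
pots [ 0.7507 -0.0065  0.07  ] [0.7453 0.1829 0.011 ] [0.6382 0.3574 0.07  ] [ 0.6536 -0.3461  0.07  ]
```

Call:
play_rows(steps=[[[0,0,0,-0.098],[0,0,0,-0.098],[0,0,0,-0.098],[0,0,0,-0.098],[0,0,0,-0.098]]], gripper=0.085, squeeze=40)

```text
time: 0.52
ee_pos: [0.1577, -0.5268, 0.2309]
tcp_rot: [-180.0, -0.0, 45.0]
wrist_force: [0.7, -0.2, -0.5]
opening: 0.0851
grasp_force: 0.0
```

Call:
play_rows(steps=[[[0,0,0,-0.098],[0,0,0,-0.098],[0,0,0,-0.098],[0,0,0,-0.098],[0,0,0,-0.098]]])

```text
time: 0.93
ee_pos: [0.1576, -0.5268, 0.2308]
tcp_rot: [-180.0, -0.0, 73.1]
wrist_force: [-0.3, -0.3, -0.2]
opening: 0.0849
grasp_force: 0.0
```

Call:
play_rows(steps=[[[0,0,0,-0.098],[0,0,0,-0.098],[0,0,0,-0.098],[0,0,0,-0.098],[0,0,0,-0.098]]])

```text
time: 1.35
ee_pos: [0.1577, -0.5268, 0.2309]
tcp_rot: [-180.0, -0.0, 101.2]
wrist_force: [0.8, -0.1, -0.3]
opening: 0.0848
grasp_force: 0.0
```

Call:
play_rows(steps=[[[0.018,0.025,0,0],[0.018,0.025,0,0],[0.018,0.025,0,0],[0.018,0.025,0,0],[0.018,0.025,0,0]]])

```text
time: 1.77
ee_pos: [0.2641, -0.4137, 0.2309]
tcp_rot: [-180.0, -0.0, 100.9]
wrist_force: [0.6, 0.3, 0.1]
opening: 0.0851
grasp_force: 0.0
```

Call:
play_rows(steps=[[[0.018,0.025,0,0],[0.018,0.025,0,0],[0.018,0.025,0,0],[0.018,0.025,0,0],[0.018,0.025,0,0]]])

```text
time: 2.18
ee_pos: [0.3699, -0.3016, 0.2311]
tcp_rot: [-180.0, -0.0, 100.9]
wrist_force: [0.0, -0.5, 0.2]
opening: 0.0851
grasp_force: 0.0
```

Call:
play_rows(steps=[[[0.018,0.025,0,0],[0.018,0.025,0,0],[0.018,0.025,0,0],[0.018,0.025,0,0],[0.018,0.025,0,0]]])

```text
time: 2.6
ee_pos: [0.4757, -0.1896, 0.231]
tcp_rot: [-180.0, -0.0, 100.9]
wrist_force: [-0.0, -0.6, -0.5]
opening: 0.0851
grasp_force: 0.0
```

Call:
play_rows(steps=[[[0.018,0.025,0,0],[0.018,0.025,0,0],[0.018,0.025,0,0],[0.018,0.022,0,0],[0.012,0.02,0,0]]])

```text
time: 3.02
ee_pos: [0.5748, -0.0844, 0.2308]
tcp_rot: [-180.0, -0.0, 100.9]
wrist_force: [0.3, -0.6, 0.2]
opening: 0.085
grasp_force: 0.0
```

Call:
play_rows(steps=[[[0,0,0,0],[0,0,0,0],[0,0,0,0],[0,0,0,0],[0,0,0,0]]])

```text
time: 3.43
ee_pos: [0.5735, -0.0872, 0.2315]
tcp_rot: [180.0, 0.0, 100.8]
wrist_force: [0.0, 0.3, 0.3]
opening: 0.0849
grasp_force: 0.0
```

Call:
play_rows(steps=[[[0.0077,0.0081,0.02,0],[0,0,0.02,0],[0,0,0.02,0],[0,0,0.02,0],[0,0,0.01,0]]])

```text
time: 3.85
ee_pos: [0.5793, -0.0778, 0.139]
tcp_rot: [-179.9, -0.0, 100.8]
wrist_force: [-0.0, 0.3, -0.9]
opening: 0.085
grasp_force: 0.0
```

Call:
play_rows(steps=[[[0,0,0.01,0],[0,0,0.01,0],[0,0,0.01,0],[0,0,0.01,0],[0,0,0,0]]])

```text
time: 4.27
ee_pos: [0.5798, -0.0772, 0.0993]
tcp_rot: [-179.9, -0.0, 100.9]
wrist_force: [0.3, -0.9, 0.6]
opening: 0.0848
grasp_force: 0.0
```

Run:
```python
from workcell import bot
import cv2
print(bot.get_obs()['ee_pos'])
c=bot.camera("side")["img"]; cv2.imwrite("pics/s1.png",cv2.resize(c[160:300,240:400],(640,560),interpolation=cv2.INTER_CUBIC))
```

```text
[ 0.57977132 -0.077207    0.09925078]
```

View pics/s1.png

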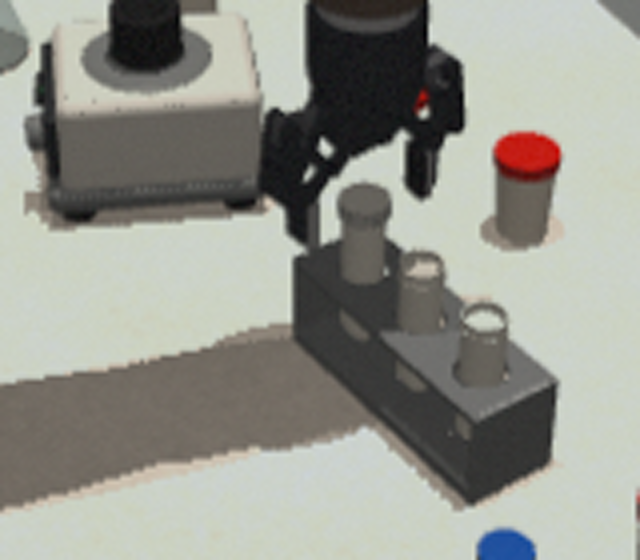

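The fingers straddle the cap at (363,200), so I'll close on it.

Call:
play_rows(steps=[[[0,0,-0.002,0],[0,0,0,0],[0,0,0,0],[0,0,0,0],[0,0,0,0]]], gripper=0.025, squeeze=60)

```text
time: 4.73
ee_pos: [0.5808, -0.0773, 0.1041]
tcp_rot: [179.9, 0.0, 100.9]
wrist_force: [-0.4, 0.4, 2.6]
opening: 0.0311
grasp_force: 59.1
```

Call:
play_rows(steps=[[[0,0,0,0],[0,0,0,0],[0,0,0,0],[0,0,0,0],[0,0,0,0]]])

```text
time: 5.15
ee_pos: [0.5808, -0.0773, 0.104]
tcp_rot: [179.9, 0.0, 100.9]
wrist_force: [-0.0, -0.8, 6.1]
opening: 0.0312
grasp_force: 59.1
```

Call:
play_rows(steps=[[[0,0,0,0],[0,0,0,0],[0,0,0,0],[0,0,0,0],[0,0,0,0]]])

```text
time: 5.57
ee_pos: [0.5808, -0.0773, 0.104]
tcp_rot: [179.9, 0.0, 100.9]
wrist_force: [-0.9, -0.4, 6.0]
opening: 0.0314
grasp_force: 59.1
```

Call:
play_rows(steps=[[[0,0,-0.006,0],[0,0,-0.01,0],[0,0,-0.014,0],[0,0,-0.02,0],[0,0,-0.02,0]]])

```text
time: 5.98
ee_pos: [0.5801, -0.0772, 0.1742]
tcp_rot: [-179.9, -0.0, 100.9]
wrist_force: [-0.7, -0.1, -1.3]
opening: 0.0309
grasp_force: 59.4
```

Call:
play_rows(steps=[[[0,0,-0.02,0],[0,0,-0.02,0],[0,0,-0.02,0],[0,0,-0.02,0],[0,0,-0.02,0]]])

```text
time: 6.4
ee_pos: [0.5802, -0.0772, 0.2749]
tcp_rot: [180.0, 0.0, 100.9]
wrist_force: [0.7, -0.9, -0.9]
opening: 0.031
grasp_force: 59.4
```

Call:
play_rows(steps=[[[0,0,-0.01,0],[0,0,0,0],[0,0,0,0],[0,0,0,0],[0,0,0,0]]])

```text
time: 6.82
ee_pos: [0.5802, -0.0772, 0.2821]
tcp_rot: [-179.9, -0.0, 100.9]
wrist_force: [-0.0, -0.4, -0.8]
opening: 0.0311
grasp_force: 59.5
```

Run:
```python
from workcell import bot
o=bot.get_obs(); print({k:o[k].round(4) for k in('ee_pos','wrist_force','torque')},o['opening'],o['q'])
```

```text
{'ee_pos': array([ 0.5802, -0.0772,  0.2821]), 'wrist_force': array([-0.0373, -0.4344, -0.7578]), 'torque': array([-0.0101,  0.0294,  0.0477])} 0.03113823791766446 [-7.58234510e+00  1.17072932e+01  2.33522053e+01  1.01749328e+02
 -5.05018056e-05  7.15326080e+01]
```

Call:
play_rows(steps=[[[0.015,0,0,0],[0.025,-0.0006,0,0],[0.03,-0.0006,0,0],[0.03,-0.0006,0,0],[0.03,-0.0006,0,0]]])

```text
time: 7.23
ee_pos: [0.5526, 0.0516, 0.2826]
tcp_rot: [-179.9, -0.0, 100.9]
wrist_force: [-0.2, -0.7, -1.3]
opening: 0.0309
grasp_force: 59.5
```

Call:
play_rows(steps=[[[0.03,-0.0006,0,0],[0.03,-0.0006,0,0],[0.03,-0.0006,0,0],[0.025,-0.001,0,0],[0.01,-0.001,0,0]]])

```text
time: 7.65
ee_pos: [0.5248, 0.1751, 0.2827]
tcp_rot: [-179.9, -0.0, 101.0]
wrist_force: [-0.7, 0.4, -0.9]
opening: 0.0309
grasp_force: 59.5
```

Call:
play_rows(steps=[[[0,0,0,0.099],[0,0,0,0.099],[0,0,0,0.099],[0,0,0,0.099],[0,0,0,0.099]]])

```text
time: 8.07
ee_pos: [0.5258, 0.172, 0.2828]
tcp_rot: [-180.0, 0.0, 72.3]
wrist_force: [0.3, -0.3, -0.2]
opening: 0.0309
grasp_force: 59.5
```

Call:
play_rows(steps=[[[0,0,0,0],[0,0,0,0],[0,0,0,0],[0,0,0,0],[0,0,0,0]]])

```text
time: 8.48
ee_pos: [0.5262, 0.1719, 0.2832]
tcp_rot: [-180.0, 0.0, 72.6]
wrist_force: [-0.4, 0.1, -1.7]
opening: 0.0312
grasp_force: 59.5
```

Run:
```python
from workcell import bot
import cv2
o=bot.get_obs(); print({k:o[k].round(4) for k in('ee_pos','tcp_rot','wrist_force','torque')},o['q'])
c=bot.camera("side")["img"]; cv2.imwrite("pics/s2.png",cv2.resize(c[80:220,200:360],(640,560),interpolation=cv2.INTER_CUBIC))
```

```text
{'ee_pos': array([0.5262, 0.1719, 0.2832]), 'tcp_rot': array([-1.799929e+02,  3.000000e-03,  7.260450e+01]), 'wrist_force': array([-0.374 ,  0.114 , -1.6935]), 'torque': array([ 0.028 , -0.0145, -0.0501])} [1.80939563e+01 7.04915464e+00 1.81808827e+01 1.01139260e+02
 1.70116572e-03 1.25489407e+02]
```

View pics/s2.png

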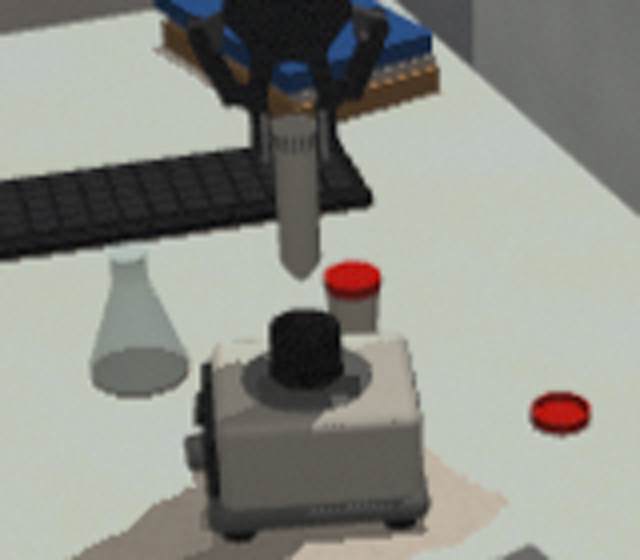

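Call:
play_rows(steps=[[[0,0,0.012,0],[0,0,0.012,0],[0,0,0.01,0],[0,0,0.006,0],[0,0,0.002,0]]])

```text
time: 8.95
ee_pos: [0.5259, 0.1718, 0.2403]
tcp_rot: [-179.9, 0.0, 72.6]
wrist_force: [-0.4, 0.1, -1.4]
opening: 0.0312
grasp_force: 59.5
```

Call:
play_rows(steps=[[[0,0,0.001,0],[0,0,0.001,0],[0,0,0.001,0],[0,0,0,0],[0,0,0,0]]])

```text
time: 9.37
ee_pos: [0.5263, 0.172, 0.2386]
tcp_rot: [180.0, -0.0, 72.5]
wrist_force: [0.6, -0.3, -1.3]
opening: 0.0309
grasp_force: 59.5
```

Call:
play_rows(steps=[[[0,0,0.001,0],[0,0,0.001,0],[0,0,0.001,0],[0,0,0,0],[0,0,0,0]]])

```text
time: 9.78
ee_pos: [0.5262, 0.1719, 0.2352]
tcp_rot: [-180.0, 0.0, 72.5]
wrist_force: [-0.5, 1.6, -0.7]
opening: 0.0316
grasp_force: 59.5
```

Call:
play_rows(steps=[[[0,0,0.001,0],[0,0,0.001,0],[0,0,0,0],[0,0,0,0],[0,0,0,0]]])

```text
time: 10.2
ee_pos: [0.5262, 0.172, 0.2333]
tcp_rot: [-180.0, 0.0, 72.5]
wrist_force: [0.4, 0.5, -0.6]
opening: 0.0313
grasp_force: 59.5
```

Call:
play_rows(steps=[[[0,0,0.001,0],[0,0,0.001,0],[0,0,0,0],[0,0,0,0],[0,0,0,0]]])

```text
time: 10.62
ee_pos: [0.5262, 0.172, 0.2313]
tcp_rot: [-180.0, -0.0, 72.5]
wrist_force: [-0.4, 0.2, -1.1]
opening: 0.0309
grasp_force: 59.5
```

Call:
play_rows(steps=[[[0,0,0.001,0],[0,0,0.001,0],[0,0,0,0],[0,0,0,0],[0,0,0,0]]])

```text
time: 11.03
ee_pos: [0.5262, 0.172, 0.2293]
tcp_rot: [180.0, 0.0, 72.5]
wrist_force: [0.2, -0.6, -0.8]
opening: 0.0311
grasp_force: 59.5
```

Call:
play_rows(steps=[[[0,0,0.001,0],[0,0,0.001,0],[0,0,0,0],[0,0,0,0],[0,0,0,0]]])

```text
time: 11.45
ee_pos: [0.5262, 0.172, 0.2272]
tcp_rot: [-180.0, 0.0, 72.5]
wrist_force: [-0.3, 0.8, -0.1]
opening: 0.0312
grasp_force: 59.5
```

Call:
play_rows(steps=[[[0,0,0.001,0],[0,0,0.001,0],[0,0,0,0],[0,0,0,0],[0,0,0,0]]])

```text
time: 11.87
ee_pos: [0.5263, 0.172, 0.2253]
tcp_rot: [-180.0, -0.0, 72.5]
wrist_force: [-0.1, 1.1, -1.2]
opening: 0.0312
grasp_force: 59.5
```

```bash
cat > fr.py <<'E'
from workcell import bot
import numpy as np
F=[];T=[]
for i in range(6):
    o=bot.get_obs(); F.append(o['wrist_force']);T.append(o['torque']); bot.camera('side')
a=np.radians(-17.5); M=np.array([[np.cos(a),np.sin(a),0],[-np.sin(a),np.cos(a),0],[0,0,1]])
print('t',o['time'],'F mixer',(M@np.mean(F,0)).round(2),'sd',np.std(F,0).round(2),'T mixer',(M@np.mean(T,0)).round(3),o['ee_pos'].round(4))
E
python3 fr.py
```

```text
t 12.1167 F mixer [ 0.1   0.51 -1.02] sd [0.53 0.45 0.11] T mixer [ 0.148  0.003 -0.018] [0.5262 0.172  0.2253]
```

Call:
play_rows(steps=[[[0.001,0,0.001,0],[0,0,0.001,0],[0,0,0,0],[0,0,0,0],[0,0,0,0]]])

```text
time: 12.58
ee_pos: [0.5265, 0.1729, 0.2232]
tcp_rot: [-180.0, 0.0, 72.5]
wrist_force: [-0.2, 0.2, -1.2]
opening: 0.0309
grasp_force: 59.4
```

```bash
python3 fr.py
```

```text
t 12.8333 F mixer [ 0.07  0.66 -0.49] sd [0.22 0.45 0.4 ] T mixer [ 0.175 -0.035  0.008] [0.5265 0.1729 0.2232]
```

Call:
play_rows(steps=[[[0.001,0,0.001,0],[0.0005,0,0.001,0],[0,0,0,0],[0,0,0,0],[0,0,0,0]]])

```text
time: 13.3
ee_pos: [0.527, 0.1744, 0.2212]
tcp_rot: [-180.0, 0.0, 72.5]
wrist_force: [1.4, -0.1, -0.3]
opening: 0.0308
grasp_force: 59.4
```

```bash
python3 fr.py
```

```text
t 13.55 F mixer [ 0.2   0.83 -0.5 ] sd [0.58 0.55 0.37] T mixer [ 0.19  -0.071  0.012] [0.527  0.1744 0.2212]
```

Call:
play_rows(steps=[[[0.001,0,0.001,0],[0.0005,0,0.001,0],[0,0,0,0],[0,0,0,0],[0,0,0,0]]])

```text
time: 14.02
ee_pos: [0.5277, 0.1758, 0.22]
tcp_rot: [179.9, -0.0, 72.5]
wrist_force: [0.3, -0.0, 5.7]
opening: 0.0312
grasp_force: 59.6
```

```bash
python3 fr.py
```

```text
t 14.2667 F mixer [0.13 0.31 5.19] sd [0.32 0.48 0.47] T mixer [ 0.052 -0.03  -0.01 ] [0.5276 0.1759 0.22  ]
```

Call:
play_rows(steps=[[[0,0,0.001,0],[0,0,0.001,0],[0,0,0.0005,0],[0,0,0,0],[0,0,0,0]]])

```text
time: 14.73
ee_pos: [0.5278, 0.1759, 0.2179]
tcp_rot: [179.9, -0.1, 72.5]
wrist_force: [0.3, -0.3, 7.4]
opening: 0.0313
grasp_force: 59.9
```

```bash
python3 fr.py
```

```text
t 14.9833 F mixer [0.13 0.   7.54] sd [0.3  0.22 0.6 ] T mixer [ 0.014  0.046 -0.01 ] [0.5278 0.1759 0.218 ]
```

Call:
play_rows(steps=[[[0,0,0.0006,0],[0,0,0,0],[0,0,0,0],[0,0,0,0],[0,0,0,0]]])

```text
time: 15.45
ee_pos: [0.5278, 0.1759, 0.2175]
tcp_rot: [179.9, -0.1, 72.5]
wrist_force: [-0.0, 0.4, 8.3]
opening: 0.0309
grasp_force: 60.0
```

Call:
play_rows(steps=[[[0.001,0,0,0],[0.001,0,0,0],[0.001,0,0,0],[0.001,0,0,0],[0,0,0,0]]])

```text
time: 15.87
ee_pos: [0.529, 0.1797, 0.2174]
tcp_rot: [179.9, -0.1, 72.5]
wrist_force: [-0.0, 0.0, 9.3]
opening: 0.0312
grasp_force: 60.0
```

```bash
python3 fr.py
```

```text
t 16.1167 F mixer [ 0.01 -0.55  9.18] sd [0.29 0.75 0.27] T mixer [-0.216  0.042  0.004] [0.5289 0.1796 0.2175]
```

Call:
play_rows(steps=[[[0.001,0,0,0],[0.001,0,-0.0003,0],[0.001,0,0,0],[0.001,0,0,0],[0,0,0,0]]])

```text
time: 16.58
ee_pos: [0.5301, 0.1833, 0.2177]
tcp_rot: [179.9, -0.0, 72.5]
wrist_force: [-0.2, -1.6, 8.6]
opening: 0.0314
grasp_force: 60.0
```

```bash
python3 fr.py
```

```text
t 16.8333 F mixer [ 0.08 -1.3   8.46] sd [0.31 0.31 0.45] T mixer [-0.403 -0.02   0.004] [0.5301 0.1832 0.2177]
```

Call:
play_rows(steps=[[[0.001,0,0,0],[0.001,0,0,0],[0.001,0,0,0],[0.001,0,0,0],[0,0,0,0]]])

```text
time: 17.3
ee_pos: [0.5313, 0.187, 0.2176]
tcp_rot: [179.9, -0.0, 72.5]
wrist_force: [-0.3, -2.2, 8.0]
opening: 0.0308
grasp_force: 60.1
```

Call:
play_rows(steps=[[[0.001,0,0,0],[0.001,0,0,0],[0.001,0,0,0],[0,0,0,0],[0,0,0,0]]])

```text
time: 17.72
ee_pos: [0.5321, 0.1897, 0.2176]
tcp_rot: [179.9, 0.0, 72.5]
wrist_force: [-0.9, -1.3, 8.1]
opening: 0.0312
grasp_force: 60.1
```

```bash
python3 fr.py
python3 - <<'E'
from workcell import bot
import cv2
c=bot.camera("side")["img"]; cv2.imwrite("pics/s3.png",cv2.resize(c[110:200,230:330],(800,600)[:1]+(720,) if 0 else (660,594),interpolation=cv2.INTER_CUBIC))
E
```

```text
t 17.9667 F mixer [-0.17 -2.12  8.29] sd [0.46 0.4  0.46] T mixer [-0.829 -0.032  0.003] [0.5321 0.1896 0.2176]
```

View pics/s3.png

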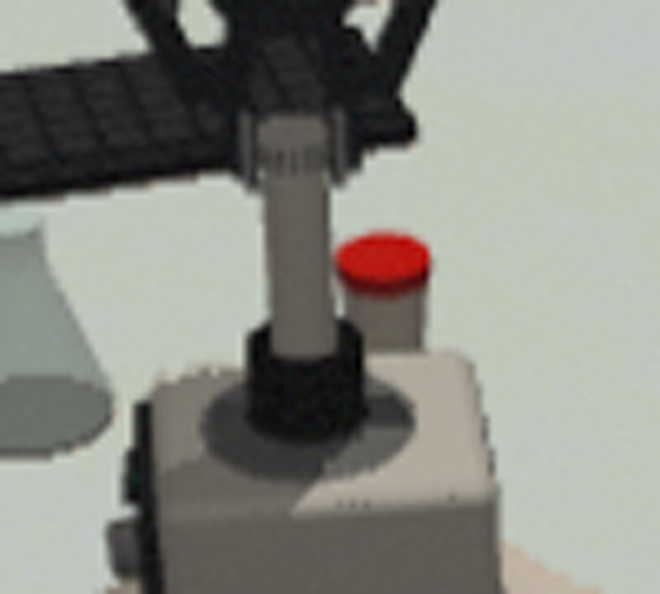

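Call:
play_rows(steps=[[[0.001,0,0,0],[0.001,0,0,0],[0.001,0,0,0],[0,0,0,0],[0,0,0,0]]])

```text
time: 18.48
ee_pos: [0.5331, 0.1926, 0.2175]
tcp_rot: [179.9, 0.0, 72.5]
wrist_force: [-0.0, -2.1, 7.6]
opening: 0.031
grasp_force: 60.2
```

```bash
python3 fr.py
```

```text
t 18.7333 F mixer [ 0.13 -2.48  7.92] sd [0.46 0.51 0.45] T mixer [-0.746 -0.083 -0.006] [0.533  0.1925 0.2175]
```

Call:
play_rows(steps=[[[0.001,0,0.0002,0],[0.001,0,0.0002,0],[0.001,0,0,0],[0.0005,0,0,0],[0,0,0,0]]])

```text
time: 19.2
ee_pos: [0.5341, 0.1958, 0.2171]
tcp_rot: [179.9, 0.0, 72.5]
wrist_force: [-1.3, -2.6, 8.8]
opening: 0.031
grasp_force: 60.2
```

```bash
python3 fr.py;python3 - <<'E'
from workcell import bot
import cv2
for n in("side","top"): cv2.imwrite(f"pics/L_{n}.png",bot.camera(n)["img"])
E
```

```text
t 19.45 F mixer [-0.25 -2.78  8.2 ] sd [0.25 0.33 0.41] T mixer [-0.941 -0.077 -0.024] [0.534  0.1957 0.2171]
```

Call:
play_rows(steps=[[[-0.002,0,0,0],[-0.002,0,0,0],[-0.002,0,-0.0002,0],[-0.002,0,0,0],[-0.002,0,0,0]]])

```text
time: 20.02
ee_pos: [0.5312, 0.1865, 0.2175]
tcp_rot: [179.9, -0.0, 72.5]
wrist_force: [-0.6, -1.0, 8.8]
opening: 0.0312
grasp_force: 60.2
```

Call:
play_rows(steps=[[[-0.002,0,0,0],[-0.002,0,0,0],[-0.002,0,0,0],[-0.002,0,0,0],[-0.002,0,0,0]]])

```text
time: 20.43
ee_pos: [0.5283, 0.1773, 0.2176]
tcp_rot: [179.9, -0.1, 72.5]
wrist_force: [-0.4, 0.6, 8.5]
opening: 0.0312
grasp_force: 60.2
```

```bash
python3 fr.py
```

```text
t 20.6833 F mixer [0.12 0.84 8.32] sd [0.45 0.29 0.57] T mixer [ 0.261 -0.013 -0.03 ] [0.5283 0.1774 0.2176]
```

Call:
play_rows(steps=[[[-0.002,0,0,0],[-0.002,0,0,0],[-0.002,0,0,0],[-0.002,0,0,0],[0,0,0,0]]])

```text
time: 21.15
ee_pos: [0.526, 0.1699, 0.2177]
tcp_rot: [179.9, -0.1, 72.5]
wrist_force: [0.4, 1.1, 8.1]
opening: 0.0311
grasp_force: 60.2
```

Call:
play_rows(steps=[[[-0.002,0,0,0],[-0.002,0,0,0],[-0.002,0,0,0],[0,0,0,0],[0,0,0,0]]])

```text
time: 21.57
ee_pos: [0.5242, 0.1644, 0.2175]
tcp_rot: [179.9, -0.1, 72.5]
wrist_force: [1.5, 2.0, 6.7]
opening: 0.0309
grasp_force: 60.2
```

```bash
python3 fr.py
```

```text
t 21.8167 F mixer [0.21 2.53 6.91] sd [0.31 0.36 0.25] T mixer [ 0.82   0.001 -0.021] [0.5242 0.1645 0.2175]
```

Call:
play_rows(steps=[[[-0.001,0,0.0004,0],[-0.001,0,0.0004,0],[-0.001,0,0,0],[-0.001,0,0,0],[0,0,0,0]]])

```text
time: 22.28
ee_pos: [0.523, 0.1605, 0.2168]
tcp_rot: [179.9, -0.1, 72.5]
wrist_force: [0.3, 1.9, 7.7]
opening: 0.0307
grasp_force: 60.3
```

```bash
python3 fr.py
```

```text
t 22.5333 F mixer [0.04 2.33 7.49] sd [0.37 0.31 0.2 ] T mixer [0.794 0.019 0.004] [0.523  0.1606 0.2167]
```

Call:
play_rows(steps=[[[-0.001,0,0.0004,0],[-0.001,0,0.0004,0],[-0.001,0,0,0],[-0.001,0,0,0],[-0.001,0,0,0]]])

```text
time: 23.0
ee_pos: [0.5215, 0.1558, 0.2159]
tcp_rot: [179.9, -0.1, 72.5]
wrist_force: [0.9, 2.2, 8.0]
opening: 0.0312
grasp_force: 60.4
```

```bash
python3 fr.py
```

```text
t 23.25 F mixer [0.03 2.62 7.5 ] sd [0.38 0.51 0.28] T mixer [ 0.853 -0.001  0.01 ] [0.5215 0.1559 0.216 ]
```

Run:
```python
from workcell import bot
import cv2,numpy as np
for n in("side","top"): cv2.imwrite(f"pics/R_{n}.png",bot.camera(n)["img"])
f=lambda p,y,x:cv2.resize(cv2.imread(p)[y:y+56,x:x+76],(380,280),interpolation=cv2.INTER_CUBIC)
cv2.imwrite("pics/cmp.png",np.vstack([np.hstack([f(f"pics/{k}_side.png",135,235) for k in"LR"]),np.hstack([f(f"pics/{k}_top.png",195,225) for k in"LR"])]))
```

```text
(no output)
```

View pics/cmp.png

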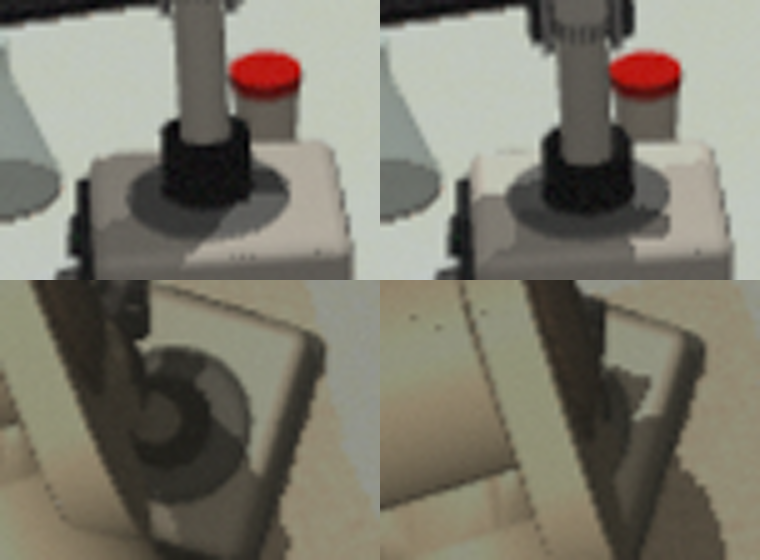

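Both leans show clearly: the tube/rim line moves from (205,142) to (583,163), about 4 px in the source image. That is about ±0.17 rad. Now I'll bring the head back to the middle.

Call:
play_rows(steps=[[[0.002,0,-0.0004,0],[0.002,0,-0.0004,0],[0.002,0,0,0],[0.002,0,0,0],[0.002,0,0,0]]])

```text
time: 23.82
ee_pos: [0.5244, 0.1652, 0.2167]
tcp_rot: [179.9, -0.1, 72.5]
wrist_force: [0.1, 0.8, 7.9]
opening: 0.0313
grasp_force: 60.5
```

Call:
play_rows(steps=[[[0.002,0,0,0],[0.002,0,0,0],[0.002,0,0,0],[0.002,0,0,0],[0.002,0,0,0]]])

```text
time: 24.23
ee_pos: [0.5273, 0.1743, 0.2168]
tcp_rot: [179.9, -0.0, 72.5]
wrist_force: [-0.4, -0.6, 9.4]
opening: 0.0308
grasp_force: 60.5
```

Call:
play_rows(steps=[[[0.002,0,0,0],[0.002,0,0,0],[0,0,0,0],[0,0,0,0],[0,0,0,0]]])

```text
time: 24.65
ee_pos: [0.5285, 0.1779, 0.2168]
tcp_rot: [179.9, -0.0, 72.5]
wrist_force: [-1.0, -1.2, 9.2]
opening: 0.0311
grasp_force: 60.5
```

```bash
python3 fr.py
```

```text
t 24.9 F mixer [-0.07 -1.83  9.13] sd [0.51 0.5  0.59] T mixer [-0.611  0.028 -0.022] [0.5284 0.1779 0.2168]
```

Call:
play_rows(steps=[[[0.002,0,-0.0002,0],[0.002,0,-0.0002,0],[0.002,0,0,0],[0.002,0,0,0],[0.002,0,0,0]]])

```text
time: 25.37
ee_pos: [0.5314, 0.1873, 0.2171]
tcp_rot: [179.9, 0.0, 72.5]
wrist_force: [-0.7, -2.6, 7.5]
opening: 0.0311
grasp_force: 60.6
```

Call:
play_rows(steps=[[[0.002,0,0,0],[0,0,0,0],[-0.002,0,0,0],[-0.002,0,0,0],[-0.002,0,0,0]]])

```text
time: 25.78
ee_pos: [0.5302, 0.1836, 0.2171]
tcp_rot: [179.9, -0.0, 72.5]
wrist_force: [-0.1, -1.4, 8.2]
opening: 0.0312
grasp_force: 60.8
```

Call:
play_rows(steps=[[[-0.002,0,0,0],[-0.002,0,0,0],[-0.002,0,0,0],[-0.002,0,0,0],[0,0,0,0]]])

```text
time: 26.2
ee_pos: [0.5279, 0.1762, 0.2173]
tcp_rot: [179.9, -0.1, 72.5]
wrist_force: [-0.6, -0.1, 8.3]
opening: 0.0312
grasp_force: 60.8
```

```bash
python3 fr.py
```

```text
t 26.45 F mixer [-0.12 -0.1   8.53] sd [0.54 0.34 0.43] T mixer [ 0.071 -0.009 -0.013] [0.528  0.1764 0.2172]
```

Call:
play_rows(steps=[[[0,0,-0.005,0],[0,0,-0.012,0],[0,0,-0.016,0],[0,0,-0.02,0],[0,0,-0.016,0]]])

```text
time: 26.92
ee_pos: [0.5273, 0.1762, 0.2857]
tcp_rot: [-180.0, 0.0, 72.5]
wrist_force: [0.5, 0.7, -0.7]
opening: 0.0308
grasp_force: 60.0
```

Call:
play_rows(steps=[[[0,0,0,-0.099],[0,0,0,-0.099],[0,0,0,-0.099],[0,0,0,-0.099],[0,0,0,-0.099]]])

```text
time: 27.33
ee_pos: [0.5274, 0.1762, 0.2845]
tcp_rot: [-179.9, 0.0, 101.2]
wrist_force: [0.1, 0.1, -1.2]
opening: 0.0315
grasp_force: 60.0
```

Call:
play_rows(steps=[[[-0.015,0,0,0],[-0.025,0.0005,0,0],[-0.03,0.0005,0,0],[-0.03,0.0005,0,0],[-0.03,0.0005,0,0]]])

```text
time: 27.75
ee_pos: [0.554, 0.0478, 0.2846]
tcp_rot: [-180.0, 0.0, 100.9]
wrist_force: [-0.1, 0.6, -0.0]
opening: 0.031
grasp_force: 60.0
```

Call:
play_rows(steps=[[[-0.03,0.0005,0,0],[-0.03,0.0005,0,0],[-0.03,0.0005,0,0],[-0.025,0,0,0],[-0.013,0,0,0]]])

```text
time: 28.17
ee_pos: [0.5798, -0.0791, 0.2842]
tcp_rot: [-179.9, 0.0, 100.8]
wrist_force: [-0.3, 0.5, -1.0]
opening: 0.0311
grasp_force: 60.0
```

Call:
play_rows(steps=[[[0,0,0,0],[0,0,0,0],[0,0,0,0],[0,0,0,0],[0,0,0,0]]])

```text
time: 28.58
ee_pos: [0.5797, -0.0754, 0.2851]
tcp_rot: [180.0, -0.0, 101.0]
wrist_force: [0.0, 0.6, -1.1]
opening: 0.0309
grasp_force: 60.0
```

```bash
python3 fr.py
python3 - <<'E'
from workcell import bot
import cv2
c=bot.camera("side")["img"]; cv2.imwrite("pics/s4.png",cv2.resize(c[140:280,260:420],(640,560),interpolation=cv2.INTER_CUBIC))
E
```

```text
t 28.8333 F mixer [-0.08  0.07 -1.17] sd [0.36 0.48 0.18] T mixer [ 0.006  0.008 -0.002] [ 0.5797 -0.0761  0.285 ]
```

View pics/s4.png

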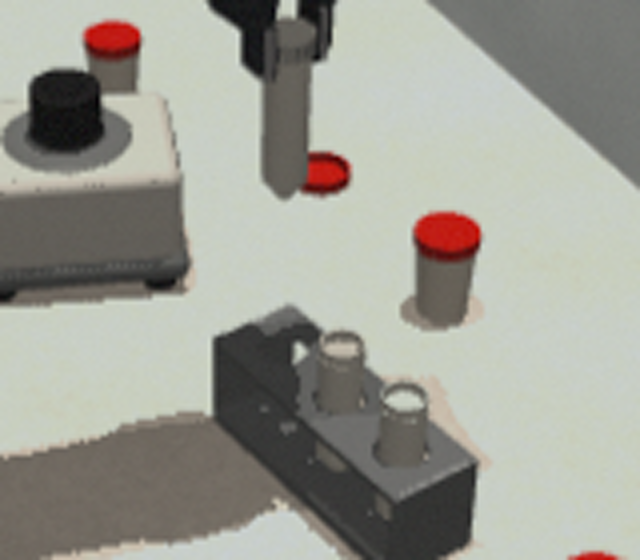

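Head is upright again and the tube hangs with its cap at (292,27) and tip at (285,194). I'll compare that with an upright tube.

Run:
```python
from h import *
def proj(n,P):
    f,cx,cy,p,a=CAM[n]; f=200/np.tan(np.radians(f/2)); q=R.from_euler('xyz',a,degrees=True).inv().apply(np.array(P)-p); return cx+f*q[0]/q[2],cy+f*q[1]/q[2]
def cr(P):
    u,v=proj('side',P); return (u-260+.5)*4-.5,(v-140+.5)*4-.5
for z in(.193,.2,.26,.311): print(z,cr((.5797,-.0761,z)))
for dx,dy in((.01,0),(0,.01)): print(cr((.5797+dx,-.0761+dy,.193)))
```

```text
0.193 (np.float64(283.4386330430532), np.float64(195.91466803378682))
0.2 (np.float64(283.6448367775329), np.float64(186.6529293466258))
0.26 (np.float64(285.4693405038711), np.float64(104.70447778369476))
0.311 (np.float64(287.10517828869797), np.float64(31.230046605779762))
(np.float64(297.6967384823902), np.float64(192.1805052004113))
(np.float64(276.4371662360993), np.float64(187.82558818076382))
```

Call:
play_rows(steps=[[[-0.0013,0.0006,0.02,0],[0,0,0.03,0],[0,0,0.03,0],[0,0,0.025,0],[0,0,0.012,0]]])

```text
time: 29.35
ee_pos: [0.5793, -0.0775, 0.1643]
tcp_rot: [-179.8, -0.1, 100.9]
wrist_force: [0.0, -1.0, -0.9]
opening: 0.0308
grasp_force: 60.0
```

Call:
play_rows(steps=[[[0,0,0.003,0],[0,0,0.004,0],[0,0,0.004,0],[0,0,0.004,0],[0,0,0,0]]])

```text
time: 29.77
ee_pos: [0.5809, -0.0776, 0.1532]
tcp_rot: [180.0, 0.0, 100.9]
wrist_force: [-0.7, -0.5, -1.4]
opening: 0.0312
grasp_force: 60.0
```

```bash
python3 fr.py
```

```text
t 30.0167 F mixer [ 0.09 -0.2  -0.52] sd [0.54 0.46 0.48] T mixer [ 0.005  0.003 -0.005] [ 0.5808 -0.0776  0.1534]
```

Call:
play_rows(steps=[[[0,0,0.003,0],[0,0,0.004,0],[0,0,0.004,0],[0,0,0.003,0],[0,0,0,0]]])

```text
time: 30.48
ee_pos: [0.5801, -0.0775, 0.1377]
tcp_rot: [-179.9, -0.0, 100.9]
wrist_force: [-1.1, -0.1, -2.0]
opening: 0.0312
grasp_force: 60.0
```

```bash
python3 fr.py
```

```text
t 30.7333 F mixer [-0.09 -0.01 -1.01] sd [0.86 0.58 0.55] T mixer [-0.008 -0.02   0.012] [ 0.5807 -0.0776  0.1391]
```

No contact so far; the tube is going in cleanly.

Call:
play_rows(steps=[[[0,0,0.004,0],[0,0,0.005,0],[0,0,0.005,0],[0,0,0.005,0],[0,0,0.003,0]]])

```text
time: 31.2
ee_pos: [0.5802, -0.0775, 0.1157]
tcp_rot: [-179.9, -0.0, 100.9]
wrist_force: [-0.6, 0.0, -1.7]
opening: 0.031
grasp_force: 60.0
```

Call:
play_rows(steps=[[[0,0,0.003,0],[0,0,0.003,0],[0,0,0.002,0],[0,0,0.001,0],[0,0,0,0]]])

```text
time: 31.62
ee_pos: [0.5805, -0.0776, 0.1077]
tcp_rot: [-180.0, -0.0, 100.9]
wrist_force: [-0.7, 0.3, -1.2]
opening: 0.0309
grasp_force: 60.0
```

```bash
python3 fr.py
```

```text
t 31.8667 F mixer [ 0.13 -0.16 -0.9 ] sd [0.42 0.5  0.23] T mixer [ 0.006  0.01  -0.013] [ 0.5807 -0.0776  0.1081]
```

Call:
play_rows(steps=[[[0,0,0.001,0],[0,0,0.001,0],[0,0,0.001,0],[0,0,0.001,0],[0,0,0.0005,0]]])

```text
time: 32.33
ee_pos: [0.5807, -0.0776, 0.1036]
tcp_rot: [180.0, 0.0, 100.9]
wrist_force: [-1.0, -0.2, 4.2]
opening: 0.0309
grasp_force: 60.4
```

```bash
python3 fr.py
```

```text
t 32.5833 F mixer [-0.28 -0.27  1.78] sd [0.67 0.48 1.29] T mixer [-0.066  0.105 -0.024] [ 0.5806 -0.0776  0.1036]
```

Call:
play_rows(steps=[[[0,0,0,0],[0,0,0,0],[0,0,0,0],[0,0,0,0],[0,0,0,0]]], gripper=0.085)

```text
time: 33.05
ee_pos: [0.5806, -0.0776, 0.1033]
tcp_rot: [-180.0, -0.0, 100.9]
wrist_force: [-0.4, 0.5, 0.6]
opening: 0.0851
grasp_force: 0.0
```

Call:
play_rows(steps=[[[0,0,0,0],[0,0,0,0],[0,0,-0.005,0],[0,0,-0.01,0],[0,0,-0.015,0]]])

```text
time: 33.47
ee_pos: [0.58, -0.0775, 0.1334]
tcp_rot: [-179.9, -0.0, 100.9]
wrist_force: [0.4, -0.4, -0.1]
opening: 0.0847
grasp_force: 0.0
```

Call:
play_rows(steps=[[[0,0,-0.025,0],[0,0,-0.025,0],[0,0,-0.025,0],[0,0,-0.02,0],[0,0,-0.01,0]]])

```text
time: 33.88
ee_pos: [0.5812, -0.0777, 0.2424]
tcp_rot: [179.8, 0.1, 100.9]
wrist_force: [0.3, 0.3, 0.2]
opening: 0.0853
grasp_force: 0.0
```

Call:
play_rows(steps=[[[0,0,0,0],[0,0,0,0],[0,0,0,0],[0,0,0,0],[0,0,0,0]]])

```text
time: 34.3
ee_pos: [0.5802, -0.0776, 0.2371]
tcp_rot: [-179.9, -0.0, 100.9]
wrist_force: [-0.1, -0.6, 0.2]
opening: 0.0846
grasp_force: 0.0
```

Run:
```python
from workcell import bot
import cv2
c=bot.camera("side")["img"]; cv2.imwrite("pics/s5.png",cv2.resize(c[140:290,235:395],(640,600),interpolation=cv2.INTER_CUBIC))
```

```text
(no output)
```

View pics/s5.png

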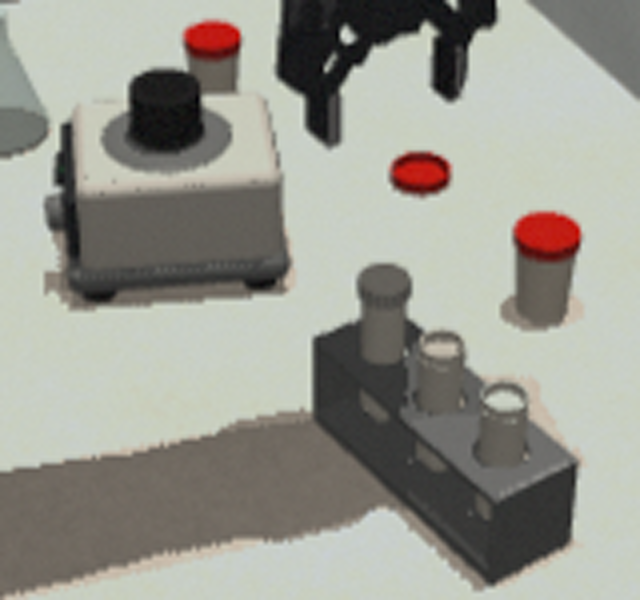

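The tube stands exactly where it started, with its cap at (384,279), and the head is upright at (165,86).

```bash
python3 -c "
from workcell import bot
print(bot.job_done())"
```

```text
the job is handed in; nothing more can be done
None
```

I handed the job in at about 34 s; the hand-in returned no verdict. I pressed the tube in at about 8–9 N, rocked the head left and right (about 0.17 rad each way by camera estimate) while it stayed pressed, then put the tube back upright in its own hole and let go, with the head upright again.

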